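Wedge up the front edge of the graphite marver against the dial gauge and hold it

ROBOT

A 6-joint arm with a two-finger parallel gripper is mounted at the origin on the work surface. World frame = base frame: x ahead of the robot, y to its left, z up, the work surface at z = 0. Lengths are in mm, angles in rad, forces in N, time in s.
With the tool pointing down it reaches from about 275 to 1000 mm from the base axis. Payload 8.4 kg.
Tool frame: the origin (TCP) lies on the mounting face of the last link; the fingertips stand 173 mm ahead of it and the grasp point (between the pads) lies 155 mm ahead of it; z points along the fingers, y is the line along which they close (so a half turn about z gives the same grasp; the last joint's range is limited). The gripper opens to 85 mm and grips with 20 to 120 N. Pads are 22 mm wide; open, the fingers measure 114 mm over their backs; the gripper's body (76 mm by 85 mm) begins 54 mm behind the grasp point. The pads swing forward as they close: fully open they stand 13 mm farther back than shut.
Start: joints at [-1.139, 0.353, 1.633, -0, 1.155, -0.002], TCP at [262.701, -567.114, 404.681] pointing down, gripper open.
Joint ranges: [-2.63, 2.63], [-0.92, 2.1], [0.06, 2.66], [-1.3, 4.44], [0, 2.69], [-3.02, 3.02]. Speed limits (rad/s): [2.22, 2.22, 2.79, 3.14, 3.14, 3.14].

INTERFACE

Orientations are given as [roll, pitch, yaw] about the fixed x, y, z axes, in that order (R = Rz(yaw) Ry(pitch) Rx(roll)).
In Python, from rig import r gives the robot as it stands.
- The arm moves only by the tool apply_moves, never from a script. Its argument "deltas" is a list of rows, each an object with "claw": the gripper command: -1 is fully open, 1 is shut, values between are in proportion; "delta_pos": the shift along the tool's x, y, z in cm, a list of three; "yaw": the turn about the tool's z in rad. In form: [{"claw": claw, "delta_pos": [tx, ty, tz], "yaw": yaw}, ...]. A call has 1 to 8 rows; each row shifts and turns the commanded pose from where the row before left it, along the tool's axes as they then stand; what a row does not reach is not made up. A row lasts 1/8 s, in which the tool goes at most 62.5 mm and 10.7 degrees, less where a joint would pass 70% of its speed; a pose out of reach is approached as far as the arm can. A call with a gripper value outside its range is refused whole. The fingers move at their own pace and stop on an object; "grip_force" is the grip in N (left out, the last holds). Time passes only in rows, so rows that do not move let the fingers close. It gives the time, the measured TCP pose, the force, the opening and the grip force at its end, in the units of the state.
- r.sense(): the state, without advancing time (a new reading comes with each control period).
- r.grab_frame(name): name is "scene" or "top"; returns a dict with "img" (400x640x3 uint8, blue, green, red), "z_map" (400x640 float32, mm along the optical axis (not along the pixel's ray), 0 where there is no reading), "fx", "fy", "cx", "cy" (pixels), "dist" ([k1, k2, p1, p2, k3] as OpenCV has them; the pictures are not rectified), "eye" and "rotation" of the camera in the world. Camera axes: x right, y up, looking along -z (the intrinsics and any distortion apply to the point x, -y, -z); pixel columns grow to the right and rows downward; lengths in mm; the calibration is good to about 2 mm. A picture is of the moment at which its call begins.
- r.sign_off(): hands the job in; it is judged then, once.
The state is a dict: "clock": time; "qpos": joint angles; "qvel": joint speeds; "joint_efforts": joint torques, N m; "eef_pos": TCP position; "tcp_rot": TCP orientation; "contact_force": force on the tool from outside, world axes, zero at the start; "wrist_torque": the same for the moment, N m; "opening": opening from 0.0 (shut) to 1.0 (fully open); "grasp_force": force on a finger pad.
Only numpy, scipy, OpenCV 4.12 (cv2) and the standard library are available. Lean on these libraries where they do the work, as an engineer would, in place of code of your own. Each camera call takes 0.05 s, during which the arm holds its last target. There are 200 camera calls.

TASK

The bench marver dips at the front. First bring the dial gauge down by its knurled knob until its foot stands on the marver plate with the plunger pushed in about 4 mm, and leave it there; then take the long hardwood wedge, lay it flat on the bench and slide it, thin end first, straight in under the middle of the plate's front edge until the gauge shows that edge has just lifted, about 3 mm more on the gauge. Finish holding the wedge there in the gripper, still flat on the bench and alone carrying the front of the plate, with the back of the plate still seated; leave all other things on the bench where they are.

Things in the scene. Friction and masses are not known exactly. Their poses are not given: they have to be found in the camera images.
- marver_bed: Dark iron bed fixed to the bench, carrying the marver. Origin: on the bench, middle of its front (robot side); x to the back (the way the wedge goes in), y left, z up. Two bearers along x, 18 mm high, 162 mm long, 136 mm apart (196 mm over all); fence at the back (x = 162 mm). The front between the bearers is open to the bench: an 18 mm high gap under the plate, 136 mm wide, 138 mm deep.
- marver_front_left (a point): Lower front edge of the marver plate, 85 mm left of its middle; 18 mm above the bench while the plate lies flat on the bearers.
- marver_front_right (a point): The same lower front edge, 85 mm right of the middle.
- marver_back (a point): Middle of the plate's lower back edge, 160 mm behind the front edge; stays 18 mm above the bench.
- marver: Loose dark grey graphite plate, 160 mm (x) by 180 mm (y), 14 mm thick, about 0.72 kg, lying on the bed's bearers, top 32 mm above the bench. Origin: centre of its underside; x to the back. Its front edge is flush with the bed's front and it may slide back 1.5 mm to the fence.
- gauge_stand: Iron foot 80 x 70 x 18 mm with a 16 mm steel column, 120 mm high, bolted beside the bed's left side. Origin: on the bench under the column. Turned like the bed: the gauge's arm points along its -y, over the plate.
- gauge_carriage (a joint): How far the gauge's carriage (sleeve, arm, knob, dial) has slid down the column, m: 0 at the top, at most 0.034. Friction holds it where it is left; moving it down takes about 6 N, up about 10 N. With the plate flat the foot touches it at 0.024; each mm lower pushes the plunger in 1 mm (0.028 gives 4 mm).
- gauge_plunger (a joint): Gauge reading: how far the sprung plunger is pushed into the dial, m: 0 fully out, at most 0.014; spring 0.7 N plus 0.18 N per mm. The dial (50 mm round, face up) has a needle that turns clockwise once in 10 mm and points to the robot (the stand's -x) at 0.
- gauge_knob (a point): Centre of the top of the knurled steel knob (upright, 22 mm diameter, 24 mm tall) on the gauge's arm, 70 mm from the column, 65 mm from the dial's centre. Top 118 mm above the bench with the carriage at 0, 94 mm when the foot just touches the flat plate, 90 mm with the plunger 4 mm in. The arm's bar, 12 mm wide, is 5 mm below the knob.
- gauge_foot (a point): Tip of the plunger's 8 mm ball foot under the dial, 135 mm from the column; it stands on the plate 25 to 42 mm behind the front edge, so the front edge lifts about 1.25 times what the gauge shows.
- wedge_center (a point): Centre of the long wooden wedge (loose, about 85 g), half-way along, 11 mm above its flat sole. 160 mm long, 32 mm wide, upright sides; height falls evenly from 38 mm at the heel (-x end) to 6 mm at the toe (+x end), 1 in 5. It meets the plate with its toe 60 mm behind the front edge; every 5 mm more lifts the edge 1 mm. Pushing takes 8 to 15 N.
- wedge: The same wedge; origin in the centre of its sole, x to the toe.
- stub_wedge: Not needed: a short wedge, 80 mm long, 32 mm wide, 38 mm at the heel. Leave it.
- packing_block: Not needed: a straight wooden block 150 x 32 x 38 mm, no taper. Leave it.
- jacks: Bystander, to be left alone: steel jacks, 230 mm long, lying flat.
- paddle: Bystander, to be left alone: graphite paddle with a wooden handle, 260 mm long.
- paperweight: Bystander, to be left alone: round glass paperweight, 76 mm across, 56 mm tall.
- frit_jar: Bystander, to be left alone: lidded jar, 68 mm across, 95 mm tall.
Mind the look-alikes: they are no part of the job. Leave any green or orange look-alike of the gauge_stand alone.

How it is judged (in metres and radians):
On the way, in this order (a step that is already met when the one before it is completed fails the run):
1. the gauge's foot stands on the plate with the plunger 2 to 7 mm in, the plate still flat on its bearers, and the gripper has let go of the gauge (value of joint gauge_plunger between 0.002 and 0.007 m and contact force between the fingers and gauge_stand below 0.2 N and height (world z) of each of marver_front_left, marver_front_right below 0.0192 m), for 0.3 s.
2. the wedge lies flat on the bench between the bearers, square to the front edge and its toe under the plate, the plate not lifted yet (y of wedge_center in the frame of marver_bed between -0.03 and 0.03 m and angle between the x axis of wedge_center and the x axis of marver_bed, either way round below 0.2 rad and angle between wedge_center's own z axis and vertical below 0.06 rad and height (world z) of each of marver_front_left, marver_front_right below 0.0192 m and x of wedge_center in the frame of marver_bed above -0.078 m and height (world z) of wedge_center between 0.009 and 0.0135 m), for 0.05 s.
At the end, for the whole second after the job is handed in: Both front corners of the plate 2 to 6 mm off the bearers, back edge seated; the long wedge flat on the bench, square (0.2 rad) and within 30 mm of the middle, carrying the front (over 0.8 N) and gripped (over 2 N); robot clear of plate and gauge, gauge foot on the plate, all still (height (world z) of marver_front_left between 0.02 and 0.024 m and height (world z) of marver_front_right between 0.02 and 0.024 m and height (world z) of marver_back between 0.0165 and 0.0195 m and y of wedge_center in the frame of marver_bed between -0.03 and 0.03 m and angle between the x axis of wedge_center and the x axis of marver_bed, either way round below 0.2 rad and angle between wedge_center's own z axis and vertical below 0.06 rad and x of wedge_center in the frame of marver_bed above -0.03 m and contact force between wedge and marver above 0.8 N and contact force between the fingers and wedge above 2 N and contact force between each of the arm, the fingers and marver below 0.2 N and contact force between the fingers and gauge_stand below 0.2 N and linear speed of each of marver, wedge below 0.01 m/s and value of joint gauge_plunger above 0.003 m and height (world z) of wedge_center between 0.009 and 0.0135 m); the arm keeps its last pose, push and grip.
It fails at once if another loose thing on the bench (stub wedge, packing block, jacks, paddle, paperweight or frit jar) is moved by more than 15 mm (distance of any of stub_wedge, packing_block, jacks, paddle, paperweight, frit_jar from where it was at the start of the episode above 0.015 m).
It fails at once if the plate's back edge is lifted or the plate pulled forward off its bed (height (world z) of marver_back above 0.024 m or x of marver in the frame of marver_bed below 0.07 m).
It also fails if it takes over 61 s, if anything falls off the work surface, if the arm or the gripper's body presses on something with over 40 N, if the wrist force passes 120 N, or if a joint passes its speed limit or range.

## Working session

There is one attempt and no reset: what is moved stays moved. The work goes in short steps, Python scripts to look and compute and a tool call to move; the robot and the scene stay as the last step left them, time stands still between calls to the robot, and variables do not carry over. Pictures are saved under pics/ and viewed, at most 13 in all, crops included, and the job is handed in when it is done.

Besides the shell and the picture viewer there is one more tool, called after "Request:" as name(argument=value, ...) on one line, values as JSON. apply_moves: Moves the arm, as the interface text tells. Its arguments: {"type":"object","properties":{"deltas":{"type":"array"},"grip_force":{"type":"number"}},"required":["deltas"]}

```bash
mkdir -p pics; ls
python3 - <<'E'
from rig import r
import cv2,numpy as np
s=r.sense();print(s)
for n in("scene","top"):
    f=r.grab_frame(n);cv2.imwrite(f"pics/{n}0.png",f["img"]);np.savez(f"/tmp/{n}0.npz",**f)
    print(n,f["fx"],f["fy"],f["cx"],f["cy"],f["dist"],f["eye"],f["rotation"])
E
```

```text
pics
{'clock': 0.0, 'qpos': array([-1.13941583e+00,  3.53639555e-01,  1.63410491e+00,  5.06188735e-06,
        1.15520444e+00, -2.41965214e-03]), 'qvel': array([ 3.61826702e-06, -1.01157692e-03, -2.84534355e-04, -9.90967936e-04,
        8.30440467e-04, -6.29447993e-04]), 'joint_efforts': array([-1.71403644e-03, -6.05250049e+01, -3.42076313e+01,  6.12093868e-05,
        9.20864695e-03,  4.82537087e-05]), 'eef_pos': array([ 262.59691365, -566.91022843,  403.97939152]), 'tcp_rot': array([-3.14023641e+00, -7.90988329e-06,  4.33798094e-01]), 'contact_force': array([-0.04272359,  0.49650607,  0.30027873]), 'wrist_torque': array([-0.03162382,  0.00993997, -0.01309935]), 'grasp_force': 0.0, 'opening': 1.0001524253516152}
scene 398.28639977497335 398.28639977497335 321.88472470839747 201.78708005410135 [-0.0640017  0.         0.         0.         0.       ] [1012.35726839 -476.27340713 1184.15069862] [5.82727628e-01 3.14227482e-04 8.33515512e-01]
top 451.7458420576945 451.7458420576945 324.3944202379385 200.7046005556483 [-0.08039832  0.          0.          0.          0.        ] [ 349.6365347    -5.38844148 1252.29883332] [ 0.10596149  0.0036674  -1.55329512]
```

View pics/top0.png

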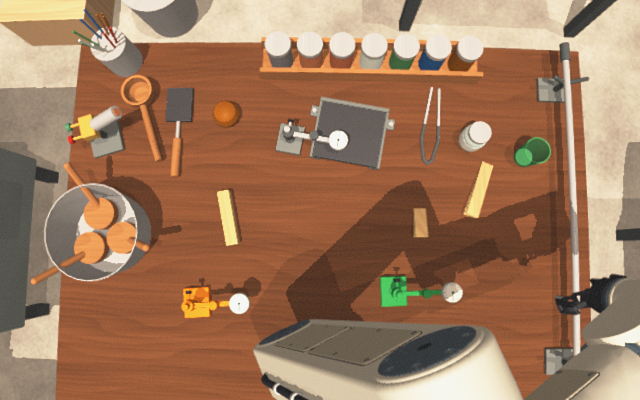

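View pics/scene0.png

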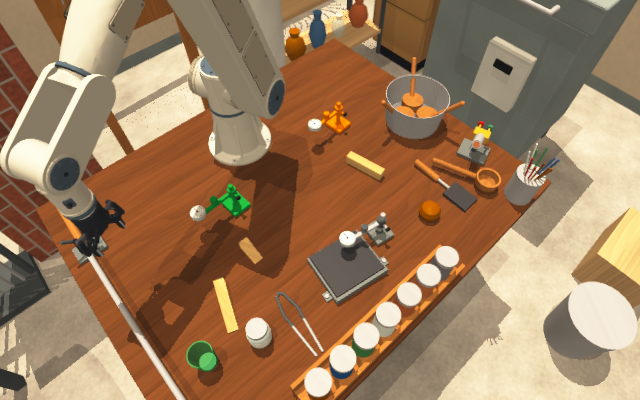

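```bash
cat > h.py <<'E'
import cv2,numpy as np
from scipy.spatial.transform import Rotation as R
def cam(f):
    K=np.array([[f["fx"],0,f["cx"]],[0,f["fy"],f["cy"]],[0,0,1.]],float)
    return K,np.array(f["dist"],float),np.array(f["eye"],float),R.from_euler("xyz",f["rotation"]).as_matrix()
def rays(f,uv):
    K,d,e,M=cam(f)
    p=cv2.undistortPoints(np.array(uv,float).reshape(-1,1,2),K,d)[:,0]
    return e,(np.c_[p[:,0],-p[:,1],-np.ones(len(p))])@M.T
def plane(f,uv,z):
    e,d=rays(f,uv); return e+d*((z-e[2])/d[:,2])[:,None]
def depth(f,uv):
    e,d=rays(f,uv); uv=np.array(uv,int).reshape(-1,2)
    return e+d*f["z_map"][uv[:,1],uv[:,0]][:,None]
def proj(f,P):
    K,d,e,M=cam(f); q=(np.array(P,float).reshape(-1,3)-e)@M; q[:,1:]*=-1
    return cv2.projectPoints(q,np.zeros(3),np.zeros(3),K,d)[0][:,0]
E
python3 - <<'E'
from h import *
t=dict(np.load("/tmp/top0.npz"));s=dict(np.load("/tmp/scene0.npz"))
def cloud(f):
    v,u=np.mgrid[0:400,0:640];uv=np.c_[u.ravel(),v.ravel()]
    return depth(f,uv).reshape(400,640,3)
hsv=cv2.cvtColor(t["img"],cv2.COLOR_BGR2HSV)
C=cloud(t); S=cloud(s)
print("bench z",np.median(C[240:270,150:180,2]),np.median(S[120:160,290:300,2]))
def comp(name,box,m):
    mm=np.zeros_like(m);x0,y0,x1,y1=box;mm[y0:y1,x0:x1]=m[y0:y1,x0:x1]
    c=max(cv2.findContours(mm.astype(np.uint8),0,1)[0],key=cv2.contourArea)
    k=np.zeros(m.shape,np.uint8);cv2.drawContours(k,[c],-1,1,-1)
    k=k>0;P=C[k];P=P[P[:,2]>3]
    r=cv2.minAreaRect(P[:,:2].astype(np.float32))
    print(name,len(P),"z",np.percentile(P[:,2],[5,50,95]).round(),"rect",r)
    box=cv2.boxPoints(r);
    for b in box:
        d=np.linalg.norm(P[:,:2]-b,axis=1);print("  corner",b.round(1),"z",P[d<15][:,2].mean().round(1))
    return P
Z=C[...,2]
comp("A",(205,175,250,260),(Z>4)&(hsv[...,1]<255));comp("B",(455,150,500,230),Z>4);comp("stub",(405,200,435,245),Z>4)
P=comp("plate",(295,85,400,180),(Z>25)&(Z<38)&(hsv[...,2]<110))
x=cv2.resize(t["img"][75:195,260:420],None,fx=5,fy=5,interpolation=2);cv2.imwrite("pics/c1.png",x)
E
```

```text
bench z -1.104777781964458 -0.5153565713355874
A 778 z [14. 36. 40.] rect ((376.52984619140625, 172.6036376953125), (335.8373107910156, 129.734375), 60.28640365600586)
  corner [237.   58.9] z nan
  corner [349.6  -5.4] z 1252.3
  corner [516.1 286.3] z 36.1
  corner [403.4 350.6] z nan
B 720 z [ 6. 21. 36.] rect ((423.4377136230469, -264.2640380859375), (135.78256225585938, 520.975830078125), 30.520051956176758)
  corner [232.7 -74.3] z nan
  corner [ 497.2 -523.1] z nan
  corner [ 614.2 -454.2] z nan
  corner [349.6  -5.4] z 1252.3
stub 348 z [ 6. 21. 36.] rect ((409.993408203125, -142.33224487304688), (81.23387145996094, 288.0750427246094), 8.037249565124512)
  corner [349.6  -5.4] z 1252.3
  corner [ 389.9 -290.6] z 25.1
  corner [ 470.4 -279.3] z 8.1
  corner [430.1   6. ] z nan
plate 3138 z [27. 31. 35.] rect ((548.4834594726562, -42.87510681152344), (178.50559997558594, 404.6389465332031), 80.31120300292969)
  corner [334.  -96.8] z nan
  corner [ 732.9 -164.9] z 31.7
  corner [762.9  11.1] z 29.0
  corner [364.1  79.2] z nan<stdin>:18: RuntimeWarning: Mean of empty slice.
  ret = ret.dtype.type(ret / rcount)
```

View pics/c1.png

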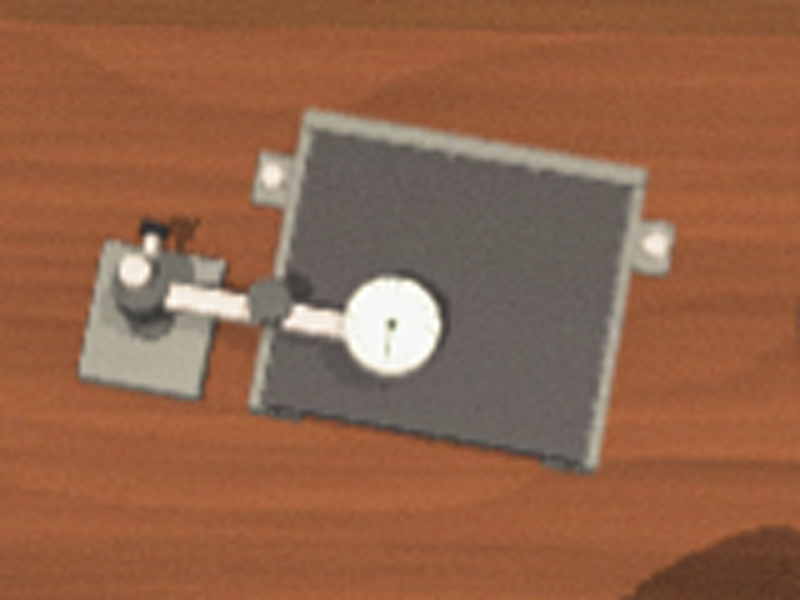

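The crop shows the plate (front edge from crop (262,405) to (590,465)), the knob at (270,300) and the dial at (392,326). B, near top-view pixel (478,190), tapers from 36 to 6 mm, so it is the long wedge. Next I'll measure it and the others precisely.

Run:
```python
from h import *
t=dict(np.load("/tmp/top0.npz"));s=dict(np.load("/tmp/scene0.npz"))
v,u=np.mgrid[0:400,0:640];uv=np.c_[u.ravel(),v.ravel()]
C=depth(t,uv).reshape(400,640,3);Z=C[...,2];ok=t["z_map"]>0
def comp(name,box,m):
    x0,y0,x1,y1=box;mm=np.zeros(m.shape,np.uint8);mm[y0:y1,x0:x1]=(m&ok)[y0:y1,x0:x1]
    mm=cv2.morphologyEx(mm,cv2.MORPH_OPEN,np.ones((3,3)))
    n,l,st,_=cv2.connectedComponentsWithStats(mm);k=l==1+st[1:,4].argmax()
    P=C[k];r=cv2.minAreaRect(P[:,:2].astype(np.float32))
    A=np.c_[P[:,:2]-P[:,:2].mean(0),np.ones(len(P))];g=np.linalg.lstsq(A,P[:,2],rcond=None)[0]
    print(name,len(P),"rect",np.round(r[0],1),np.round(r[1],1),round(r[2],1),"zslope",g.round(3),"updir deg",np.degrees(np.arctan2(g[1],g[0])).round(1))
    print(cv2.boxPoints(r).round().tolist())
    return k,P
comp("A",(205,175,250,260),Z>5);comp("B",(455,150,500,230),Z>4);comp("stub",(405,200,435,245),Z>4)
comp("plate",(295,85,400,180),(Z>24)&(Z<40)&(u>320))
# plate (dark) by gray
g=cv2.cvtColor(t["img"],6);hsv=cv2.cvtColor(t["img"],40)
# colour rect for wedge at plane
m=((hsv[...,0]>18)&(hsv[...,0]<32)&(hsv[...,1]>60)&(hsv[...,2]>150)).astype(np.uint8);m[:,:455]=0;m[:150]=0;m[230:]=0;m[:,500:]=0
c=max(cv2.findContours(m,0,1)[0],key=cv2.contourArea);print("wedge px",cv2.boxPoints(cv2.minAreaRect(c)).tolist(),cv2.contourArea(c))
cr=lambda p:np.array(p,float)/5+[260-.4,75-.4]
print("knob z118",plane(t,cr([[270,300]]),118),"depth",depth(t,np.round(cr([[270,298]]))))
print("dial",depth(t,np.round(cr([[380,300],[410,345]]))), plane(t,cr([[392,326]]),depth(t,np.round(cr([[400,310]])))[0,2]))
print("column top",[depth(t,np.round(cr([[133,270]])))])
print("plate dark corners z32",plane(t,cr([[262,405],[590,465],[636,180],[308,125]]),32))
print("jars etc", comp("jar",(455,110,500,160),Z>10)[0].sum(), comp("jacks",(410,75,450,170),Z>4)[0].sum(),comp("pw",(205,90,250,135),Z>8)[0].sum())
```

```text
A 771 rect [430.  265.3] [150.7  34. ] 12.0 zslope [-0.052  0.292 34.325] updir deg 100.1
[[353.0, 266.0], [360.0, 233.0], [507.0, 264.0], [500.0, 298.0]]
B 701 rect [ 520.9 -427.1] [ 35.3 159.2] 68.6 zslope [-0.208 -0.075 21.324] updir deg -160.1
[[440.0, -414.0], [589.0, -473.0], [601.0, -440.0], [453.0, -382.0]]
stub 324 rect [ 426.8 -262.1] [78.4 30.8] 0.1 zslope [-0.381 -0.095 21.698] updir deg -166.0
[[388.0, -247.0], [388.0, -278.0], [466.0, -277.0], [466.0, -247.0]]
plate 3240 rect [672.9 -68.4] [186. 171.] 80.7 zslope [-7.0000e-03 -0.0000e+00  3.1042e+01] updir deg -179.6
[[573.0, -146.0], [742.0, -174.0], [772.0, 10.0], [604.0, 37.0]]
wedge px [[463.79693603515625, 213.57537841796875], [482.11077880859375, 161.6861572265625], [494.87384033203125, 166.19076538085938], [476.55999755859375, 218.07998657226562]] 555.0
knob z118 [[640.52844533  31.60846658 118.        ]] depth [[644.47400064  30.90188885 108.89236347]]
dial [[644.53275938 -26.24931156 101.99415453]
 [620.51013374 -42.13613142 103.38904818]] [[632.36722894 -31.68449558  99.78377078]]
column top [array([[654.33483941, 103.06542146, 117.62006112]])]
plate dark corners z32 [[ 603.39218259   37.59919014   32.        ]
 [ 573.0620633  -142.8603338    32.        ]
 [ 734.8589399  -168.15862103   32.        ]
 [ 763.26423468   15.2555521    32.        ]]
jar 709 rect [ 661.  -405.5] [63.  65.5] 83.3 zslope [ 0.538 -0.638 76.347] updir deg -49.9
[[625.0, -433.0], [690.0, -441.0], [697.0, -378.0], [632.0, -370.0]]
jacks 274 rect [ 832.9 -291.7] [121.    5.4] 87.9 zslope [-3.699  0.065 31.937] updir deg 179.0
[[828.0, -352.0], [833.0, -352.0], [838.0, -231.0], [832.0, -231.0]]
pw 545 rect [719.5 282.5] [69.3 70.8] 6.0 zslope [ 0.186  0.128 44.219] updir deg 34.4
[[681.0, 314.0], [689.0, 244.0], [758.0, 251.0], [750.0, 321.0]]
jars etc 709 274 545
```

Request:
apply_moves(deltas=[{"claw": 1,"delta_pos": [0,0,0],"yaw": 0.15},{"claw": 1,"delta_pos": [0,0,0],"yaw": 0.15},{"claw": 1,"delta_pos": [0,0,0],"yaw": 0.15},{"claw": 1,"delta_pos": [0,0,0],"yaw": 0.144},{"claw": 1,"delta_pos": [2,-4.6,0],"yaw": 0},{"claw": 1,"delta_pos": [2,-4.6,0],"yaw": 0},{"claw": 1,"delta_pos": [2,-4.6,0],"yaw": 0},{"claw": 1,"delta_pos": [2,-4.6,0],"yaw": 0}], grip_force=60)

```text
clock: 1.1
eef_pos: [371.6, -396.8, 404.4]
tcp_rot: [-3.141, 0.0, -0.161]
contact_force: [1.3, 0.9, 0.7]
opening: -0.002
grasp_force: 0.0
```

Request:
apply_moves(deltas=[{"claw": 1,"delta_pos": [2,-4.6,0],"yaw": 0},{"claw": 1,"delta_pos": [2,-4.6,0],"yaw": 0},{"claw": 1,"delta_pos": [2,-4.6,0],"yaw": 0},{"claw": 1,"delta_pos": [2,-4.6,0],"yaw": 0},{"claw": 1,"delta_pos": [2,-4.6,0],"yaw": 0},{"claw": 1,"delta_pos": [2,-4.6,0],"yaw": 0},{"claw": 1,"delta_pos": [2,-4.6,0],"yaw": 0},{"claw": 1,"delta_pos": [0,0,0],"yaw": 0}])

```text
clock: 2.1
eef_pos: [561.9, -100.1, 404.3]
tcp_rot: [-3.141, 0.0, -0.157]
contact_force: [-0.3, -0.7, 0.6]
opening: 0.0
grasp_force: 0.0
```

Request:
apply_moves(deltas=[{"claw": 1,"delta_pos": [1.9,-4.8,0],"yaw": 0},{"claw": 1,"delta_pos": [1.9,-4.8,0],"yaw": 0},{"claw": 1,"delta_pos": [1.9,-4.8,0],"yaw": 0},{"claw": 1,"delta_pos": [0,0,4],"yaw": 0},{"claw": 1,"delta_pos": [0,0,4],"yaw": 0},{"claw": 1,"delta_pos": [0,0,1],"yaw": 0},{"claw": 1,"delta_pos": [0,0,0],"yaw": 0}])

```text
clock: 2.98
eef_pos: [639.8, 29.8, 314.7]
tcp_rot: [3.141, 0.001, -0.161]
contact_force: [0.4, -0.6, 0.4]
opening: 0.002
grasp_force: 0.0
```

Run:
```python
from h import *
from rig import r
f=r.grab_frame("scene");np.savez("/tmp/s1.npz",**f);print(r.sense()["eef_pos"])
p=proj(f,[[641.5,32.5,118]])[0];print(p)
u,v=p.astype(int);x0,y0=u-80,v-60
cv2.imwrite("pics/s1.png",cv2.resize(f["img"][y0:y0+120,x0:x0+160],None,fx=5,fy=5,interpolation=2));print(x0,y0)
```

```text
[640.23549671  29.86755228 315.7550886 ]
[363.20270623 225.0448883 ]
283 165
```

View pics/s1.png

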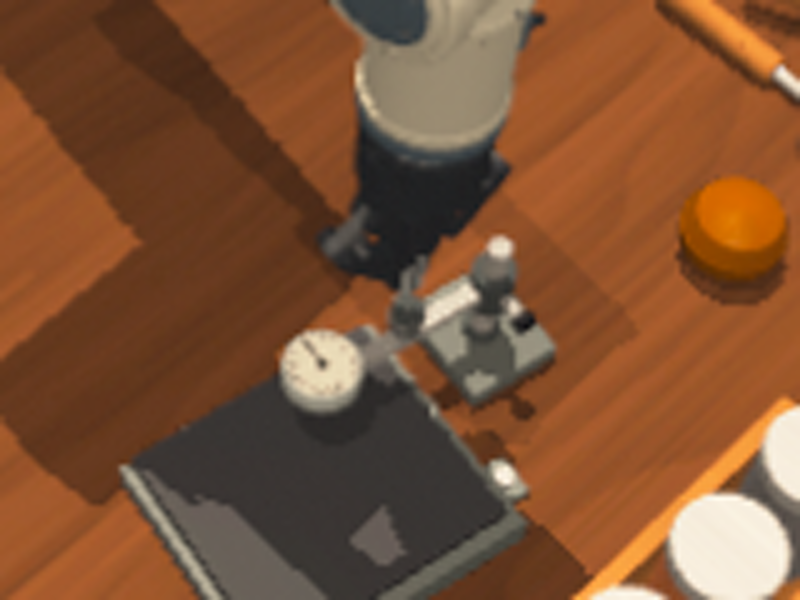

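The shut fingertips (crop 410,285) hover right over the knob top (crop 407,305). Pressing down.

Request:
apply_moves(deltas=[{"claw": 1,"delta_pos": [0.1,-0.27,1],"yaw": 0},{"claw": 1,"delta_pos": [0,0,1],"yaw": 0},{"claw": 1,"delta_pos": [0,0,0.6],"yaw": 0},{"claw": 1,"delta_pos": [0,0,0.6],"yaw": 0},{"claw": 1,"delta_pos": [0,0,0.6],"yaw": 0},{"claw": 1,"delta_pos": [0,0,0.5],"yaw": 0},{"claw": 1,"delta_pos": [0,0,0.5],"yaw": 0},{"claw": 1,"delta_pos": [0,0,0],"yaw": 0}])

```text
clock: 4.03
eef_pos: [641.3, 32.9, 266.5]
tcp_rot: [-3.142, -0.0, -0.16]
contact_force: [0.2, 0.3, 0.3]
opening: -0.001
grasp_force: 0.0
```

Run:
```python
from h import *
from rig import r
f=r.grab_frame("scene");np.savez("/tmp/s2.npz",**f);s=r.sense();print(s["eef_pos"],s["contact_force"])
cv2.imwrite("pics/s2.png",cv2.resize(f["img"][195:275,313:403],None,fx=7,fy=7,interpolation=2))
```

```text
[641.26060259  32.90738667 266.51150118] [-0.77371035  0.06422784  0.17037617]
```

View pics/s2.png

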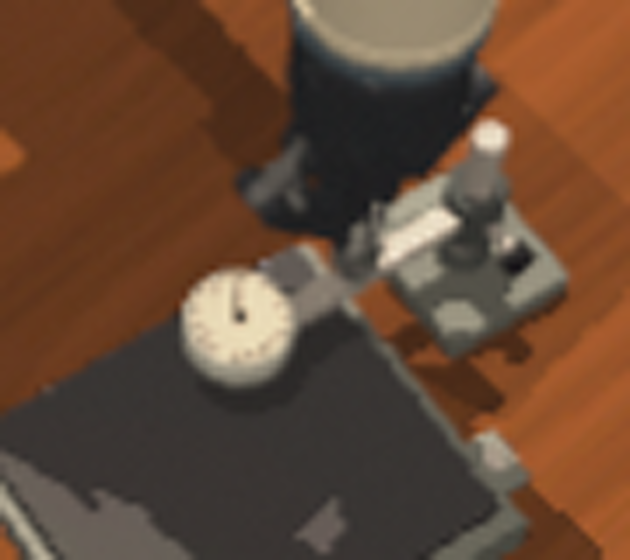

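The carriage came down with the tip. The needle at (238,300) has turned roughly 40° clockwise, so the plunger is about 1 mm in. Pressing 3 mm more.

Request:
apply_moves(deltas=[{"claw": 1,"delta_pos": [0,0,0.15],"yaw": 0},{"claw": 1,"delta_pos": [0,0,0.15],"yaw": 0},{"claw": 1,"delta_pos": [0,0,0],"yaw": 0},{"claw": 1,"delta_pos": [0,0,0],"yaw": 0}])

```text
clock: 4.58
eef_pos: [641.3, 32.9, 264.1]
tcp_rot: [-3.142, -0.0, -0.16]
contact_force: [-2.9, -0.7, 5.9]
opening: -0.0
grasp_force: 2.5
```

Run:
```python
from h import *
from rig import r
f=r.grab_frame("top");s=r.sense();print(s["eef_pos"],s["contact_force"])
a=r.grab_frame("scene")["img"][195:275,313:403]
cv2.imwrite("pics/s3.png",cv2.resize(a,None,fx=7,fy=7,interpolation=2))
```

```text
[641.30518765  32.87972855 264.10064111] [-1.87639523e+00 -2.82590695e-03  5.25290593e+00]
```

View pics/s3.png

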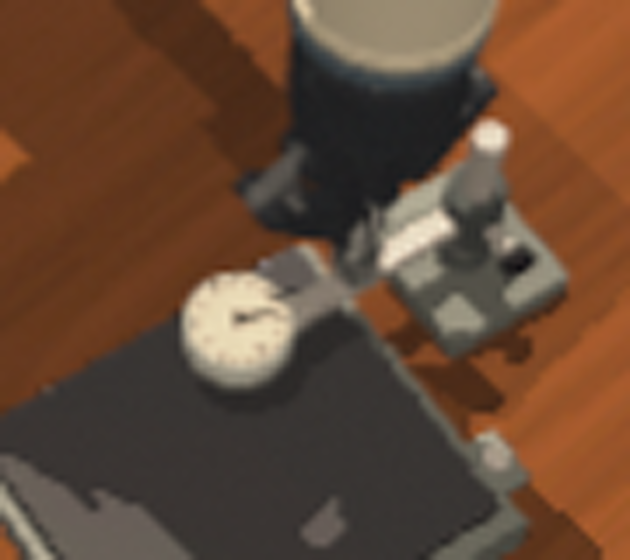

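Needle points to (+30,-12) from the dial centre, roughly 3 mm. A touch more, then release upward and travel to the wedge.

Request:
apply_moves(deltas=[{"claw": 1,"delta_pos": [0,0,0.08],"yaw": 0},{"claw": 1,"delta_pos": [0,0,0],"yaw": 0},{"claw": 1,"delta_pos": [0,0,-1],"yaw": 0},{"claw": 1,"delta_pos": [0,0,-4],"yaw": 0},{"claw": 1,"delta_pos": [0,0,-5],"yaw": 0},{"claw": 0.3,"delta_pos": [0,0,0],"yaw": 0.108},{"claw": 0,"delta_pos": [0,0,0],"yaw": 0.107},{"claw": -1,"delta_pos": [0,4.7,0],"yaw": 0}])

```text
clock: 5.68
eef_pos: [624.7, -9.5, 363.6]
tcp_rot: [-3.14, -0.002, -0.374]
contact_force: [0.2, -0.4, 0.9]
opening: 0.636
grasp_force: 0.0
```

Request:
apply_moves(deltas=[{"claw": -1,"delta_pos": [0,4.7,0],"yaw": 0},{"claw": -1,"delta_pos": [0,4.7,0],"yaw": 0},{"claw": -1,"delta_pos": [0,4.7,0],"yaw": 0},{"claw": -1,"delta_pos": [0,4.7,0],"yaw": 0},{"claw": -1,"delta_pos": [0,4.7,0],"yaw": 0},{"claw": -1,"delta_pos": [0,4.7,0],"yaw": 0},{"claw": -1,"delta_pos": [0,4.7,0],"yaw": 0},{"claw": -1,"delta_pos": [0,0,0],"yaw": 0}])

```text
clock: 6.68
eef_pos: [502.4, -319.5, 363.4]
tcp_rot: [3.141, -0.001, -0.379]
contact_force: [1.1, -0.1, -0.3]
opening: 1.0
grasp_force: 0.0
```

Run:
```python
from h import *
from rig import r
f=r.grab_frame("top");np.savez("/tmp/t3.npz",**f);s=r.sense();print(s["eef_pos"],s["tcp_rot"])
x=cv2.resize(f["img"][105:175,280:390],None,fx=7,fy=7,interpolation=2)
cv2.imwrite("pics/t3.png",x)
```

```text
[ 502.9470949  -318.03275738  363.21106261] [-3.14150367e+00 -4.07051071e-04 -3.77859129e-01]
```

View pics/t3.png

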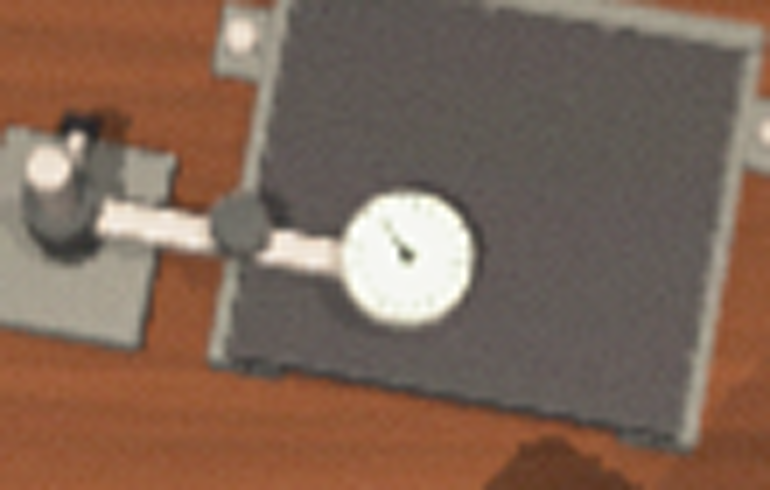

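Needle at (-20,-38) from the dial centre: 145° clockwise, 4.0 mm. Now down on the wedge.

Request:
apply_moves(deltas=[{"claw": -1,"delta_pos": [0.1,4.7,0],"yaw": 0},{"claw": -1,"delta_pos": [0.1,4.7,0],"yaw": 0},{"claw": -1,"delta_pos": [0,0,4.5],"yaw": 0},{"claw": -1,"delta_pos": [0,0,4.5],"yaw": 0},{"claw": -1,"delta_pos": [0,0,4.5],"yaw": 0},{"claw": -1,"delta_pos": [0,0,3],"yaw": 0},{"claw": -1,"delta_pos": [0,0,2],"yaw": 0},{"claw": -1,"delta_pos": [0,0,0],"yaw": 0}])

```text
clock: 7.72
eef_pos: [471.0, -404.2, 176.9]
tcp_rot: [-3.141, 0.002, -0.374]
contact_force: [0.2, 1.2, 0.8]
opening: 1.0
grasp_force: 0.0
```

Request:
apply_moves(deltas=[{"claw": 0.1,"delta_pos": [0,0,0],"yaw": 0},{"claw": 1,"delta_pos": [0,0,0],"yaw": 0},{"claw": 1,"delta_pos": [0,0,0],"yaw": 0},{"claw": 1,"delta_pos": [0,0,0],"yaw": 0},{"claw": 1,"delta_pos": [0,0,0],"yaw": 0},{"claw": 1,"delta_pos": [0,0,0],"yaw": 0}], grip_force=70)

```text
clock: 8.48
eef_pos: [471.2, -405.6, 179.1]
tcp_rot: [3.141, -0.002, -0.375]
contact_force: [-0.2, 1.1, 6.6]
opening: 0.357
grasp_force: 70.7
```

Request:
apply_moves(deltas=[{"claw": 0,"delta_pos": [0,0,0],"yaw": 0},{"claw": 0,"delta_pos": [0,0,-0.5],"yaw": 0},{"claw": 0,"delta_pos": [0,0,0],"yaw": 0},{"claw": 1,"delta_pos": [0,0,0],"yaw": 0},{"claw": 1,"delta_pos": [0,0,0],"yaw": 0},{"claw": 1,"delta_pos": [0,0,0],"yaw": 0},{"claw": 1,"delta_pos": [0,0,0],"yaw": 0}])

```text
clock: 9.35
eef_pos: [471.0, -405.3, 183.4]
tcp_rot: [3.141, -0.001, -0.375]
contact_force: [-1.5, 0.2, 5.7]
opening: 0.359
grasp_force: 70.5
```

Request:
apply_moves(deltas=[{"claw": 1,"delta_pos": [0,0,-3],"yaw": 0},{"claw": 1,"delta_pos": [0,0,-5],"yaw": 0},{"claw": 1,"delta_pos": [0,0,0],"yaw": -0.108},{"claw": 1,"delta_pos": [0,0,0],"yaw": -0.107},{"claw": 1,"delta_pos": [-1.3,-4.6,0],"yaw": 0},{"claw": 1,"delta_pos": [-1.3,-4.6,0],"yaw": 0},{"claw": 1,"delta_pos": [-1.3,-4.6,0],"yaw": 0},{"claw": 1,"delta_pos": [-1.3,-4.6,0],"yaw": 0}])

```text
clock: 10.35
eef_pos: [448.4, -213.8, 262.7]
tcp_rot: [-3.141, 0.0, -0.161]
contact_force: [0.6, 0.8, -1.3]
opening: 0.355
grasp_force: 69.7
```

Request:
apply_moves(deltas=[{"claw": 1,"delta_pos": [-1.3,-4.6,0],"yaw": 0},{"claw": 1,"delta_pos": [-1.3,-4.6,0],"yaw": 0},{"claw": 1,"delta_pos": [-1.3,-4.6,0],"yaw": 0},{"claw": 1,"delta_pos": [-1.3,-4.5,0],"yaw": 0},{"claw": 1,"delta_pos": [0,0,0],"yaw": 0},{"claw": 1,"delta_pos": [0,0,3],"yaw": 0},{"claw": 1,"delta_pos": [0,0,3],"yaw": 0},{"claw": 1,"delta_pos": [0,0,0],"yaw": 0}])

```text
clock: 11.35
eef_pos: [426.0, -26.8, 201.5]
tcp_rot: [3.141, 0.004, -0.161]
contact_force: [-0.4, -0.4, -1.0]
opening: 0.357
grasp_force: 69.8
```

Run:
```python
from h import *
from rig import r
s=r.sense();print(s["eef_pos"],s["tcp_rot"],s["contact_force"],s["opening"])
f=r.grab_frame("top");np.savez("/tmp/t4.npz",**f)
x=cv2.resize(f["img"][80:240,270:430],None,fx=3.7,fy=3.7,interpolation=2)
g=r.grab_frame("scene");np.savez("/tmp/s4.npz",**g)
y=cv2.resize(g["img"][140:320,200:410],None,fx=2.8,fy=2.8,interpolation=2)
y=cv2.resize(y,(208,178)) if 0 else y
cv2.imwrite("pics/t4.png",x);cv2.imwrite("pics/s4.png",y)
```

```text
[425.98122689 -26.78888603 201.50280399] [ 3.14112366  0.00392073 -0.16063887] [-0.3892659  -0.38488009 -1.03931466] 0.35663423652488946
```

View pics/s4.png

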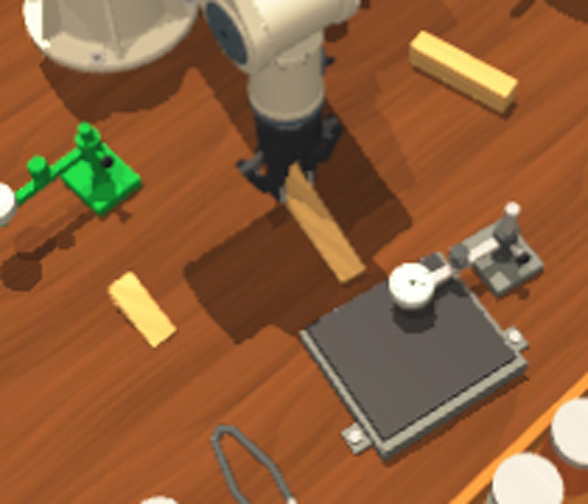

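The wedge is level in the grip, its toe at crop (352,277), aiming at the plate's front edge. Checking numbers.

Run:
```python
from h import *
g=dict(np.load("/tmp/s4.npz"));t=dict(np.load("/tmp/t4.npz"))
v,u=np.mgrid[0:400,0:640];uv=np.c_[u.ravel(),v.ravel()]
c,s=np.cos(-.16),np.sin(-.16);B=np.array([588.2,-52.6])
for n,f in(("scene",g),("top",t)):
    ok=f["z_map"].ravel()>0;P=depth(f,uv)
    d=P[:,:2]-B;X=d[:,0]*c+d[:,1]*s;Y=-d[:,0]*s+d[:,1]*c
    hue=cv2.cvtColor(f["img"],40).reshape(-1,3)
    w=ok&(X>-170)&(X<-20)&(abs(Y)<50)&(P[:,2]>16)&(P[:,2]<70)
    print(n,"wedge",w.sum(),"X",np.percentile(X[w],[1,99]).round(1))
    for lo in(-120,-100,-80,-60,-45):
        k=w&(X>lo)&(X<lo+15)
        if k.sum()>4:print(lo,k.sum(),"Y",np.percentile(Y[k],[3,97]).round(1),"z",np.median(P[k,2]).round(1))
    p=ok&(P[:,2]>26)&(P[:,2]<38)&(X>-12)&(X<200)&(abs(Y)<120)
    for lo in(-70,-40,-10,40,70):
        k=p&(Y>lo)&(Y<lo+15)
        if k.sum()>4:print("plate front at Y",lo,np.percentile(X[k],2).round(1))
    for lo in(20,60,100,130):
        k=p&(X>lo)&(X<lo+15);print("plate sides at X",lo,np.percentile(Y[k],[1,99]).round(1))
```

```text
scene wedge 477 X [-168.3  -30.1]
-120 46 Y [-16.7  14.6] z 40.9
-100 45 Y [-16.4  14.8] z 35.8
-80 48 Y [-16.7  13.2] z 32.6
-60 45 Y [-16.6  13. ] z 28.4
-45 44 Y [-16.9  14.1] z 25.9
plate front at Y -70 2.8
plate front at Y -40 2.3
plate front at Y -10 2.8
plate front at Y 40 53.3
plate front at Y 70 2.3
plate sides at X 20 [-84.8  83.8]
plate sides at X 60 [-84.  93.]
plate sides at X 100 [-84.   91.3]
plate sides at X 130 [-84.6  91.3]
top wedge 176 X [-71.3 -29. ]
-80 26 Y [-16.1  10.2] z 30.6
-60 62 Y [-18.6  11.2] z 28.3
-45 61 Y [-18.9  10.9] z 24.6
plate front at Y -70 3.6
plate front at Y -40 4.0
plate front at Y -10 3.6
plate front at Y 40 3.9
plate front at Y 70 5.4
plate sides at X 20 [-86.5  91. ]
plate sides at X 60 [-87.   90.1]
plate sides at X 100 [-86.6  88.6]
plate sides at X 130 [-87.6  88.7]
```

Request:
apply_moves(deltas=[{"claw": 1,"delta_pos": [0,-0.4,1.0],"yaw": 0},{"claw": 1,"delta_pos": [0,0,0.6],"yaw": 0},{"claw": 1,"delta_pos": [0,0,0.2],"yaw": 0},{"claw": 1,"delta_pos": [0,0,0],"yaw": 0},{"claw": 1,"delta_pos": [0,0,0],"yaw": 0}])

```text
clock: 12.08
eef_pos: [427.5, -22.3, 185.0]
tcp_rot: [-3.142, -0.0, -0.16]
contact_force: [-0.3, -0.8, -1.5]
opening: 0.356
grasp_force: 69.8
```

Request:
apply_moves(deltas=[{"claw": 1,"delta_pos": [0,0,0.1],"yaw": 0},{"claw": 1,"delta_pos": [0,0,0],"yaw": 0},{"claw": 1,"delta_pos": [0,0,0],"yaw": 0}])

```text
clock: 12.45
eef_pos: [427.4, -22.3, 183.9]
tcp_rot: [-3.142, -0.0, -0.16]
contact_force: [0.4, 0.2, -0.9]
opening: 0.357
grasp_force: 69.8
```

Request:
apply_moves(deltas=[{"claw": 1,"delta_pos": [0,0,0.08],"yaw": 0},{"claw": 1,"delta_pos": [0,0,0],"yaw": 0},{"claw": 1,"delta_pos": [0,0,0],"yaw": 0}])

```text
clock: 12.82
eef_pos: [427.4, -22.3, 183.3]
tcp_rot: [-3.142, -0.0, -0.16]
contact_force: [-0.8, 0.2, 5.5]
opening: 0.356
grasp_force: 70.6
```

Request:
apply_moves(deltas=[{"claw": 1,"delta_pos": [1,0,0],"yaw": 0},{"claw": 1,"delta_pos": [1,0,0],"yaw": 0},{"claw": 1,"delta_pos": [1,0,0],"yaw": 0},{"claw": 1,"delta_pos": [1,0,0],"yaw": 0},{"claw": 1,"delta_pos": [1,0,0],"yaw": 0},{"claw": 1,"delta_pos": [1,0,0],"yaw": 0},{"claw": 1,"delta_pos": [1,0,0],"yaw": 0},{"claw": 1,"delta_pos": [1,0,0],"yaw": 0}])

```text
clock: 13.82
eef_pos: [505.2, -35.0, 183.3]
tcp_rot: [3.141, 0.004, -0.16]
contact_force: [-8.7, 1.4, 15.0]
opening: 0.357
grasp_force: 71.8
```

Request:
apply_moves(deltas=[{"claw": 1,"delta_pos": [0,0,0],"yaw": 0},{"claw": 1,"delta_pos": [0,0,0],"yaw": 0}])

```text
clock: 14.08
eef_pos: [506.8, -35.1, 183.3]
tcp_rot: [-3.141, -0.002, -0.16]
contact_force: [2.1, -1.2, 3.2]
opening: 0.355
grasp_force: 70.5
```

Request:
apply_moves(deltas=[{"claw": 1,"delta_pos": [0.4,0,0],"yaw": 0},{"claw": 1,"delta_pos": [0.4,0,0],"yaw": 0},{"claw": 1,"delta_pos": [0.4,0,0],"yaw": 0},{"claw": 1,"delta_pos": [0.4,0,0],"yaw": 0},{"claw": 1,"delta_pos": [0.4,0,0],"yaw": 0},{"claw": 1,"delta_pos": [0.4,0,0],"yaw": 0},{"claw": 1,"delta_pos": [0,0,0],"yaw": 0},{"claw": 1,"delta_pos": [0,0,0],"yaw": 0}])

```text
clock: 15.08
eef_pos: [524.0, -38.1, 183.2]
tcp_rot: [3.141, 0.016, -0.16]
contact_force: [-29.3, 5.9, 42.3]
opening: 0.355
grasp_force: 75.2
```

```bash
cat > look.py <<'E'
import sys
from h import *
from rig import r
s=r.sense();print(s["eef_pos"],s["contact_force"])
# scene for gauge/needle and wedge; unwarp the dial face to a top-down patch (bed axes: up=+x, left=+y)
f=r.grab_frame("scene");c,sn=np.cos(-.16),np.sin(-.16)
D=np.array([632.4,-31.7,74.])
n=np.linspace(32,-32,300);a,b=np.meshgrid(n,n)  # b: rows=+x up, a: cols=+y left
W=np.stack([D[0]+b*c-a*sn,D[1]+b*sn+a*c,np.full(a.shape,D[2])],-1)
m=proj(f,W).reshape(300,300,2).astype(np.float32)
dial=cv2.remap(f["img"],m[...,0],m[...,1],cv2.INTER_CUBIC)
x=cv2.resize(f["img"][165:285,283:403],(300,300),interpolation=2)
cv2.imwrite(sys.argv[1],np.hstack([x,dial]))
E
python3 look.py pics/g1.png
```

```text
[524.03052169 -38.10204415 183.18813221] [-29.25518859   5.91281114  42.28408433]
```

View pics/g1.png

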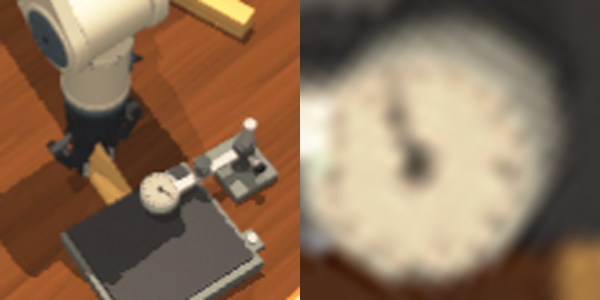

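Needle now at 164° (about 4.5 mm), but the tool presses down with 42 N. I'll ease the downward command before pushing on.

Request:
apply_moves(deltas=[{"claw": 1,"delta_pos": [0,0,-0.15],"yaw": 0},{"claw": 1,"delta_pos": [0,0,-0.1],"yaw": 0},{"claw": 1,"delta_pos": [0,0,0],"yaw": 0},{"claw": 1,"delta_pos": [0,0,0],"yaw": 0}])

```text
clock: 15.62
eef_pos: [527.5, -38.6, 184.2]
tcp_rot: [3.141, 0.007, -0.16]
contact_force: [-6.7, 1.2, -3.1]
opening: 0.354
grasp_force: 69.6
```

Request:
apply_moves(deltas=[{"claw": 1,"delta_pos": [0.2,0,0.04],"yaw": 0},{"claw": 1,"delta_pos": [0.2,0,0],"yaw": 0},{"claw": 1,"delta_pos": [0.2,0,0],"yaw": 0},{"claw": 1,"delta_pos": [0,0,0],"yaw": 0},{"claw": 1,"delta_pos": [0,0,0],"yaw": 0}])

```text
clock: 16.25
eef_pos: [533.6, -39.6, 183.8]
tcp_rot: [3.141, 0.006, -0.16]
contact_force: [-5.4, 0.8, -2.8]
opening: 0.356
grasp_force: 69.7
```

Request:
apply_moves(deltas=[{"claw": 1,"delta_pos": [0.15,0,0.04],"yaw": 0},{"claw": 1,"delta_pos": [0.15,0,0.03],"yaw": 0},{"claw": 1,"delta_pos": [0,0,0],"yaw": 0},{"claw": 1,"delta_pos": [0,0,0],"yaw": 0}])

```text
clock: 16.75
eef_pos: [535.6, -39.9, 183.3]
tcp_rot: [3.141, 0.009, -0.16]
contact_force: [-12.3, 1.2, 7.3]
opening: 0.353
grasp_force: 70.9
```

```bash
python3 look.py pics/g2.png
python3 - <<'E'
from h import *
from rig import r
f=r.grab_frame("scene");v,u=np.mgrid[0:400,0:640];uv=np.c_[u.ravel(),v.ravel()]
ok=f["z_map"].ravel()>0;c,s=np.cos(-.16),np.sin(-.16)
s0=dict(np.load("/tmp/s4.npz"))
for g in(s0,f):
    P=depth(g,uv);d=P[:,:2]-[588.2,-52.6];X=d[:,0]*c+d[:,1]*s;Y=-d[:,0]*s+d[:,1]*c
    for lo in(10,120):
        for y0 in (-75,-40):
            k=(g["z_map"].ravel()>0)&(X>lo)&(X<lo+25)&(Y>y0)&(Y<y0+30)&(P[:,2]>20)&(P[:,2]<50);print(lo,y0,k.sum(),P[k,2].mean().round(2))
E
```

```text
[535.62265276 -39.93333102 183.32820711] [-12.2593934    1.18671547   7.2521303 ]
10 -75 68 31.53
10 -40 68 31.53
120 -75 75 31.38
120 -40 74 30.71
10 -75 67 34.02
10 -40 60 34.17
120 -75 74 31.7
120 -40 79 32.16
```

View pics/g2.png

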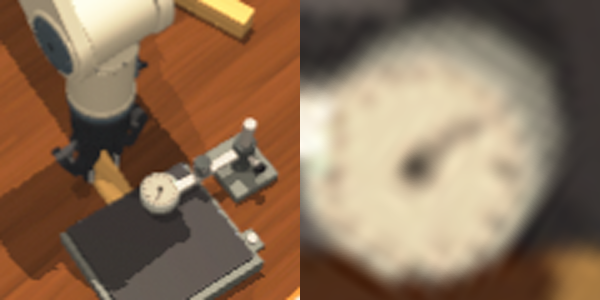

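Needle at about 235° (6.5 mm, up 2.5 mm), and depth shows the front lifted about 3 mm with the back seated. One small final nudge, then let it settle.

Request:
apply_moves(deltas=[{"claw": 1,"delta_pos": [0.15,0,-0.02],"yaw": 0},{"claw": 1,"delta_pos": [0.1,0,0],"yaw": 0},{"claw": 1,"delta_pos": [0,0,0],"yaw": 0},{"claw": 1,"delta_pos": [0,0,0],"yaw": 0},{"claw": 1,"delta_pos": [0,0,0],"yaw": 0},{"claw": 1,"delta_pos": [0,0,0],"yaw": 0},{"claw": 1,"delta_pos": [0,0,0],"yaw": 0},{"claw": 1,"delta_pos": [0,0,0],"yaw": 0}])

```text
clock: 17.85
eef_pos: [538.8, -40.4, 183.3]
tcp_rot: [3.141, 0.007, -0.16]
contact_force: [-7.0, 2.2, 0.1]
opening: 0.352
grasp_force: 69.9
```

```bash
python3 look.py pics/g3.png
```

```text
[538.81535599 -40.43130304 183.34156521] [-6.96041188  2.154713    0.08541368]
```

View pics/g3.png

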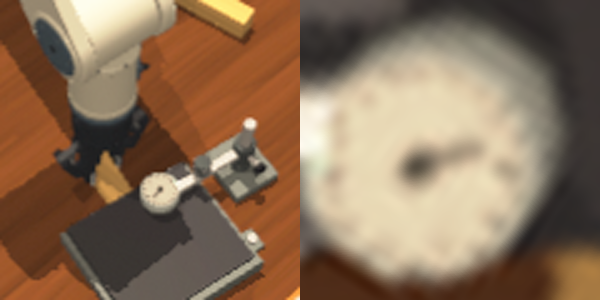

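The needle is now at 255° (about 7 mm, up 3 mm from 4), with light, steady forces. Handing in.

```bash
python3 -c "
from rig import r
print(r.sign_off())"
```

```text
the job is handed in; nothing more can be done
None
```

I handed the job in at about 18 s, and no verdict came back: the gauge stands on the plate (4 mm in, now about 7 mm), and the gripped long wedge, still on the bench, holds the front edge up an estimated 3 to 4 mm with the back seated.

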